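# Point out the missing screw and log it

### The job

One of the three lamp housings has a lug without its screw. Point at that empty screw seat for the inspection camera: hold the tool point steady just above it, the fingertips two or three centimetres clear of it, for two seconds, touching none of the housings. Then press the larger of the two buttons on the white box to log the fault, let it spring back and finish clear; leave the small button alone, do not lift, carry or shift anything, and leave the spare screw and everything else on the bench where it is.

Things in the scene. Friction and masses are not known exactly. Their poses are not given: they have to be found in the camera images.
- housing_open: round black lamp housing, fins up, loose, 0.6 kg: body 100 mm across, 26 mm high, fins on top to 36 mm; three 32 mm round lugs (tops at 26 mm) 120 degrees apart, 58 mm from the axis; two lugs have a bright thumbscrew head (24 mm across, top at 36 mm), the third, along the body's +x, is bare with a dark 11 mm hole. Origin: centre of the underside, z up
- empty_seat (a point): the empty screw seat: centre of the mouth of the dark 11 mm hole on the bare lug, 26 mm above the table, 58 mm from the housing's axis along its +x. Nothing within reach of the fingertips around it is higher than 36 mm above the table
- housing_a: round black lamp housing, fins up, loose, 0.6 kg: body 100 mm across, 26 mm high, fins on top to 36 mm; three 32 mm round lugs (tops at 26 mm) 120 degrees apart, 58 mm from the axis; each lug has a bright thumbscrew head (24 mm across, top at 36 mm). Origin: centre of the underside, z up
- housing_b: round black lamp housing, fins up, loose, 0.6 kg: body 100 mm across, 26 mm high, fins on top to 36 mm; three 32 mm round lugs (tops at 26 mm) 120 degrees apart, 58 mm from the axis; each lug has a bright thumbscrew head (24 mm across, top at 36 mm). Origin: centre of the underside, z up
- console: white box 70 x 115 mm, 36 mm high, fixed to the table, with two round grey push buttons on top, facing up: the large one 27 mm from its centre along +y, the small one 37 mm from its centre along -y. Origin: centre of the underside, z up
- log_button (a joint): travel of the large button: 0 up, 0.006 m fully down. It springs back; fully down takes about 5 N; it counts as pressed beyond 0.004 m
- log_button_top (a point): centre of the top face of the large push button (38 mm across, 54 mm above the table when up), which is pressed straight down; it moves with the button
- small_button (a joint): travel of the small button (18 mm across), not to be used: 0 up, 0.005 m fully down, springs back; fully down takes about 4 N
- tin: small round white jar, 44 mm across, 40 mm high. Loose bystander. Origin: centre of the underside
- bezel: flat black lamp bezel ring, 76 mm across, 12 mm high. Loose bystander. Origin: centre of the underside
- reel: reel of tape lying flat, 90 mm across with a 40 mm hole, 35 mm high. Loose bystander. Origin: centre of the underside
- green_box: green plastic box with lid, 76 x 106 mm, 60 mm high. Loose bystander. Origin: centre of the underside
- spare_screw: loose thumbscrew standing on its head, 24 mm across, 35 mm high; not needed. Loose bystander. Origin: centre of the underside
- screwdriver: screwdriver with orange handle, 190 mm long, lying along its x. Loose bystander. Origin: centre of the underside
- cleaner: upright white bottle, 56 mm across, 150 mm high. Loose bystander. Origin: centre of the underside
Things that resemble listed ones, but are neither listed nor needed, are in the scene too. What is shaped like the housing_b but purple or yellow is not meant. What is shaped like the housing_open but pink is not meant.

How it is judged (in metres and radians):
On the way, in this order (a step that is already met when the one before it is completed fails the run):
1. the tool point dwells over the empty screw seat: within 15 mm of it sideways and 15 to 75 mm above it, for 1.5 s on end (horizontal distance between the grasp point and empty_seat below 0.015 m and z of the grasp point in the frame of empty_seat between 0.015 and 0.075 m), for 1.5 s.
2. the large button is pressed more than 4 mm down by the fingers (value of joint log_button above 0.004 m and contact force between the fingers and console above 0.5 N), for 0.05 s.
At the end, for the whole second after the job is handed in: Both buttons are up again (within 1.5 mm), the three housings lie flat within 8 mm of where they were, and the bystanders within 15 mm of where they were (value of joint each of log_button, small_button below 0.0015 m and distance of each of housing_open, housing_a, housing_b from where it was at the start of the episode below 0.008 m and angle between each of housing_open, housing_a, housing_b's own z axis and vertical below 0.1 rad and distance of each of tin, bezel, reel, green_box, spare_screw, screwdriver, cleaner from where it was at the start of the episode below 0.015 m); the robot touches nothing.
It fails at once if a lamp housing is touched (more than 0.5 N) (contact force between any of the fingers, the arm and housing_open above 0.5 N or contact force between any of the fingers, the arm and housing_a above 0.5 N or contact force between any of the fingers, the arm and housing_b above 0.5 N).
It fails at once if a lamp housing is shifted or lifted by more than 8 mm (distance of any of housing_open, housing_a, housing_b from where it was at the start of the episode above 0.008 m).
It fails at once if the small button is pressed (more than 2.5 mm) (value of joint small_button above 0.0025 m).
It fails at once if a bystander is shifted or lifted by more than 15 mm (distance of any of tin, bezel, reel, green_box, spare_screw, screwdriver, cleaner from where it was at the start of the episode above 0.015 m).
It also fails if it takes over 43 s, if anything falls off the work surface, if the arm or the gripper's body presses on something with over 40 N, if the wrist force passes 120 N, or if a joint passes its speed limit or range.

### The arm

A 6-joint arm with a two-finger parallel gripper is mounted at the origin on the work surface. World frame = base frame: x ahead of the robot, y to its left, z up, the work surface at z = 0. Lengths are in m, angles in degrees, forces in N, time in s.
With the tool pointing down it reaches from about 0.4 to 0.825 m from the base axis. Payload 7 kg.
Tool frame: the origin (TCP) lies between the finger pads, 19 mm behind the fingertips; this is the grasp point; z points along the fingers, y is the line along which they close (so a half turn about z gives the same grasp; the last joint's range is limited). The gripper opens to 88 mm and grips with 3 to 60 N. Pads are 19 mm wide; open, the fingers measure 130 mm over their backs; the gripper's body (78 mm by 193 mm) begins 47 mm behind the grasp point.
Start: joints at [82.913, 20.546, 0.682, 0, -70.136, -16.507], TCP at [0.27, 0.619, 0.245] pointing down, gripper open.
Joint ranges: [-176.03, 176.03], [-82.01, 121.73], [-58.28, 71.71], [-173.87, 95.51], [-174.79, -0.11], [-173.66, 173.66]. Speed limits (degrees/s): [136.94, 136.94, 172.46, 180, 180, 180].

### API

Orientations are given as [roll, pitch, yaw] about the fixed x, y, z axes, in that order (R = Rz(yaw) Ry(pitch) Rx(roll)).
In Python, from plant import ctrl gives the robot as it stands. The module is installed in compiled form; this text tells all that it offers.
- The arm moves only by the tool play_rows, never from a script. Its argument "commands" is a list that holds one entry, the list of rows, each a list of 7 numbers: the turn, a rotation vector about the tool's x, y, z in rad, then the shift along the tool's x, y, z in cm, then the finger opening in cm, from 0 to 8.76. In form: [[[ax, ay, az, x, y, z, grip], ...]]. A call has 1 to 8 rows; each row is the pose to reach, as a shift and turn from the pose commanded when the call began, along the tool's axes at that moment; what a row does not reach only later rows make up. A row lasts 1/12 s, in which the tool goes at most 41.7 mm and 7.16 degrees, less where a joint would pass 70% of its speed; a pose out of reach is approached as far as the arm can. A call with a gripper value outside its range is refused whole. The fingers move at their own pace and stop on an object; the grip force is fixed at half the most. Time passes only in rows, so rows that repeat a pose let the fingers close. It gives the time, the measured TCP pose, the force, the opening and the grip force at its end, in the units of the state.
- ctrl.get_obs(): the state, without advancing time (a new reading comes with each control period).
- ctrl.snapshot(name): name is "scene" or "top" or "wrist"; returns a dict with "color" (384x512x3 uint8, red, green, blue), "camera_matrix" (3x3 intrinsics, pixels), "k1" (the pictures are not rectified: a ray, as slopes to the right and down, at radius r is drawn at 1 + k1 r^2 times it, then the intrinsics apply), "origin" and "rotation" of the camera in the world; the wrist camera has in their place "hand_eye" (4x4, takes a point from camera to tool coordinates, whose origin is the TCP and whose axes are the flange's). Camera axes: x right, y down, z forward; pixel columns grow to the right and rows downward; lengths in m; the calibration is good to about 2 mm. A picture is of the moment at which its call begins: read the wrist's pose just before it. There is no depth.
- ctrl.close_job(): hands the job in; it is judged then, once.
Trained networks look in a picture, given as the dict that the camera call returned (one of the last four; its "shot" number tells which), for a name from the list of things; names that differ only in an ending like _2 or _b are one class to them, and where a whole thing is asked for, a point or a joint stands for the part that bears it (a point fixed in the world has none). Each returns a list of dicts, best first, with "conf" (0 to 1); they miss things now and then, are a little off and sometimes report something else, mostly with a low value. They report only what shows in the picture. A call takes as long as a camera call. They do not tell look-alikes from the thing itself.
- ctrl.find_in(picture, name): "bbox" ([left, top, width, height] in pixels, round what is visible of it).
The state is a dict: "clock": time; "joint_pos": joint angles; "qvel": joint speeds; "tau": joint torques, N m; "tool_pos": TCP position; "orientation": TCP orientation; "force": force on the tool from outside, world axes, zero at the start; "moment": the same for the moment, N m; "opening": finger opening in m; "gripper_force": force on a finger pad.
Only numpy, scipy, OpenCV 4.12 (cv2) and the standard library are available. Lean on these libraries where they do the work, as an engineer would, in place of code of your own. Each camera call takes 0.05 s, during which the arm holds its last target. There are 200 camera calls.

## Working session

There is one attempt and no reset: what is moved stays moved. The work goes in short steps, Python scripts to look and compute and a tool call to move; the robot and the scene stay as the last step left them, time stands still between calls to the robot, and variables do not carry over. Pictures are saved under pics/ and viewed, at most 10 in all, crops included, and the job is handed in when it is done.

Besides the shell and the picture viewer there is one more tool, called after "Emit:" as name(argument=value, ...) on one line, values as JSON. play_rows: Moves the arm, as the interface text tells. Its arguments: {"type":"object","properties":{"commands":{"type":"array","items":{"type":"array","items":{"type":"array","items":{"type":"number"}}}}},"required":["commands"]}

```bash
mkdir -p pics; cat > h.py <<'E'
import numpy as np, cv2, pickle
from plant import ctrl
from scipy.spatial.transform import Rotation as Rn
def snap(n):
    o=ctrl.get_obs(); s=ctrl.snapshot(n)
    if n=="wrist":
        T=np.array(s["hand_eye"]); R=Rn.from_euler('xyz',o["orientation"],degrees=True).as_matrix()
        s["R"]=R@T[:3,:3]; s["o"]=R@T[:3,3]+np.array(o["tool_pos"])
    else: s["R"]=np.array(s["rotation"]); s["o"]=np.array(s["origin"])
    return s
def ground(s,u,v,z):
    K=np.array(s["camera_matrix"]); d=np.array([(u-K[0,2])/K[0,0],(v-K[1,2])/K[1,1]])
    p=d.copy()
    for _ in range(20): p=d/(1+s["k1"]*(p@p))
    r=s["R"]@np.array([p[0],p[1],1]); return s["o"]+r*(z-s["o"][2])/r[2]
def proj(s,P):
    K=np.array(s["camera_matrix"]); c=s["R"].T@(np.array(P)-s["o"]); p=c[:2]/c[2]; p=p*(1+s["k1"]*(p@p))
    return K[0,0]*p[0]+K[0,2],K[1,1]*p[1]+K[1,2]
def save(s,f,crop=None,k=1):
    im=s["color"][...,::-1]
    if crop: x,y,w,h=crop; im=im[y:y+h,x:x+w]
    cv2.imwrite("pics/"+f,cv2.resize(im,None,fx=k,fy=k,interpolation=cv2.INTER_CUBIC))
E
python3 - <<'E'
from h import *
o=ctrl.get_obs(); print(o["clock"],o["tool_pos"],o["orientation"],o["force"])
H={"housing_open":.026,"empty_seat":.026,"housing_a":.026,"console":.036,"log_button_top":.054,"small_button":.05,"cleaner":.15,"green_box":.06}
for n in ["top","scene"]:
    s=snap(n); save(s,n+".png",k=1.5); print(n,s["o"].round(3),s["k1"])
    for m,z in H.items():
        for d in ctrl.find_in(s,m)[:5]:
            b=d["bbox"]; u,v=b[0]+b[2]/2,b[1]+b[3]/2
            print(m,round(d["conf"],2),np.round(b),ground(s,u,v,z).round(3))
E
```

```text
0.0 [0.27001854 0.61813797 0.24443417] [ 1.79906066e+02 -8.67037704e-03 -2.36027308e+01] [-0.63612356  0.05825788 -0.00589525]
top [ 0.341 -0.013  1.347] -0.09927528915339491Traceback (most recent call last):
  File "<stdin>", line 9, in <module>
  File "h.py", line 15, in ground
    r=s["R"]@np.array([p[0],p[1],1]); return s["o"]+r*(z-s["o"][2])/r[2]
                                                                    ~^^^
IndexError: invalid index to scalar variable.
```

```bash
python3 - <<'E'
t=open('h.py').read()
t=t.replace('s["R"]=np.array(s["rotation"]);','s["R"]=np.array(s["rotation"]); s["R"]=s["R"] if s["R"].ndim==2 else Rn.from_euler("xyz",s["R"],degrees=True).as_matrix();')
open('h.py','w').write(t)
E
python3 - <<'E'
from h import *
H={"housing_open":.026,"empty_seat":.026,"console":.036,"log_button_top":.054,"small_button":.05,"cleaner":.15,"green_box":.06}
for n in ["top","scene"]:
    s=snap(n); save(s,n+".png",k=1.5); print(n,s["o"].round(3),s["rotation"],s["R"].round(2).tolist())
    for m,z in H.items():
        for d in ctrl.find_in(s,m)[:6]:
            b=d["bbox"]; u,v=b[0]+b[2]/2,b[1]+b[3]/2
            print(m,round(d["conf"],2),np.round(b),ground(s,u,v,z).round(3))
E
```

```text
top [ 0.341 -0.013  1.347] [-171.3790307     0.25125071  -90.03986956] [[-0.0, -0.99, 0.15], [-1.0, 0.0, 0.0], [-0.0, -0.15, -0.99]]
housing_open 0.66 [146. 191.  38.  38.] [0.484 0.314 0.026]
housing_open 0.58 [137. 247.  28.  42.] [0.28  0.36  0.026]
empty_seat 0.89 [132. 247.  35.  38.] [0.285 0.363 0.026]
empty_seat 0.66 [147. 194.  33.  35.] [0.48  0.32  0.026]
console 0.95 [209. 166.  32.  38.] [0.57  0.1   0.036]
log_button_top 0.38 [222. 169.  11.  14.] [0.602 0.088 0.054]
cleaner 0.83 [391. 194.  30.  20.] [ 0.489 -0.502  0.15 ]
cleaner 0.75 [145. 194.  34.  34.] [0.466 0.295 0.15 ]
cleaner 0.41 [101. 194.   7.  49.] [0.443 0.484 0.15 ]
green_box 0.74 [321. 129.  33.  31.] [ 0.713 -0.302  0.06 ]
green_box 0.6 [156. 140.  26.  24.] [0.688 0.299 0.06 ]
green_box 0.46 [223. 172.  11.  12.] [0.594 0.086 0.06 ]
scene [ 1.642 -0.484  0.947] [-126.01099282    0.47639967   67.06491115] [[0.39, 0.54, -0.75], [0.92, -0.24, 0.31], [-0.01, -0.81, -0.59]]
housing_open 0.76 [330. 167.  37.  24.] [0.519 0.301 0.026]
housing_open 0.61 [316. 136.  33.  27.] [0.323 0.35  0.026]
housing_open 0.24 [286. 238.  23.  21.] [ 0.764 -0.016  0.026]
empty_seat 0.68 [327. 167.  40.  26.] [0.521 0.294 0.026]
empty_seat 0.66 [312. 137.  33.  24.] [0.312 0.34  0.026]
console 0.65 [288. 190.  31.  34.] [0.606 0.084 0.036]
log_button_top 0.39 [302. 202.   7.   2.] [0.611 0.086 0.054]
log_button_top 0.31 [201. 196.   6.   4.] [ 0.461 -0.2    0.054]
cleaner 0.93 [ 85. 206.  26.  46.] [ 0.606 -0.525  0.15 ]
green_box 0.82 [170. 247.  44.  41.] [ 0.751 -0.319  0.06 ]
```

View pics/top.png

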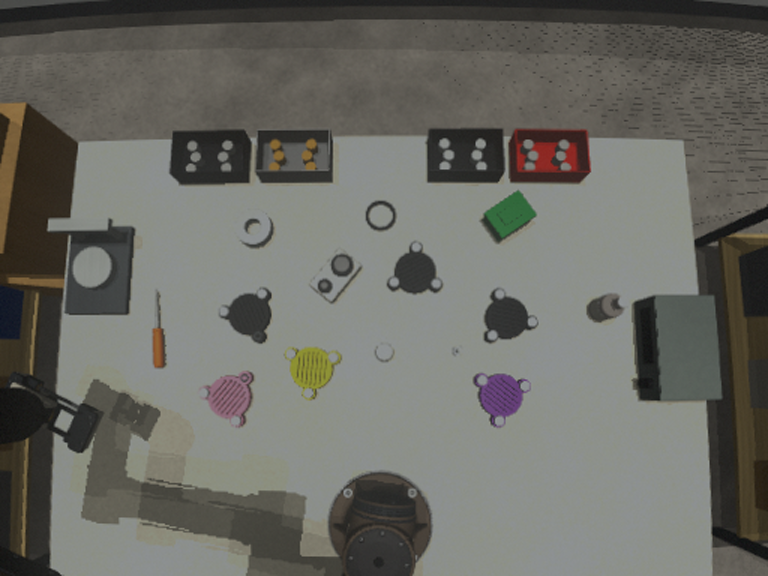

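View pics/scene.png

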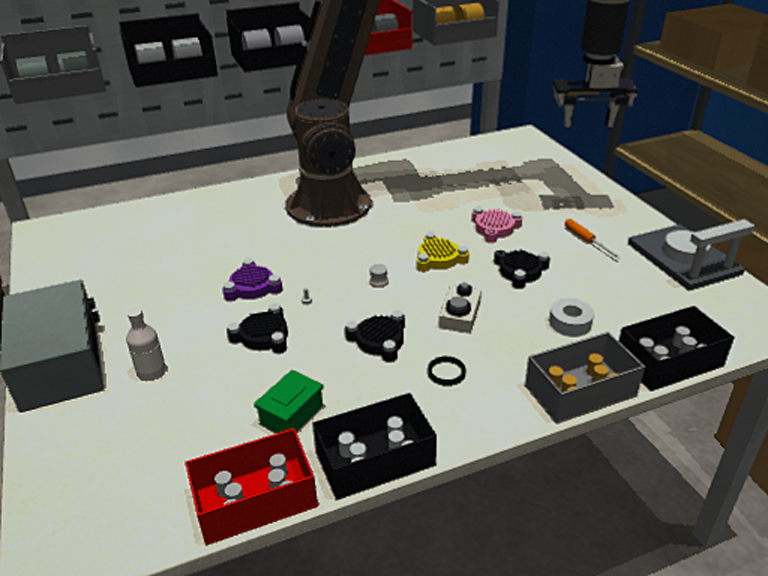

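The top view (1.5x) shows three black housings, at (248,314), (415,272) and (508,317). The look-alikes are pink at (230,397), yellow at (312,368) and purple at (501,396). The left black housing has a dark lug at (260,337). The other two black ones each show three bright heads. In the scene view that housing is at (520,265). The console is at (335,275), with its large button at (342,265) and small one at (324,286). I'll check the choice in a close crop and test the calibration.

```bash
python3 - <<'E'
from h import *
ims=[]
for n,(x,y,w,h),pts in [("top",(135,155,160,90),[(173,225),(165.5,209),(228,177),(216,190.5)]),("scene",(270,150,120,90),[])]:
    s=snap(n); print(np.array(s["camera_matrix"]).round(1).tolist(),s["color"].shape)
    print("base",proj(s,[0,0,0]),"tcp",proj(s,ctrl.get_obs()["tool_pos"]))
    for p in pts: print(p,ground(s,*p,.03).round(3))
    c=s["color"][y:y+h,x:x+w,::-1]; ims.append(cv2.resize(c,(600,290 if n=="top" else 300),interpolation=cv2.INTER_CUBIC))
cv2.imwrite("pics/crop.png",cv2.convertScaleAbs(np.vstack(ims),alpha=1.5))
s=snap("wrist"); print("wrist",s["camera_matrix"],s["k1"],s["hand_eye"])
E
```

```text
[[374.0, 0.0, 255.2], [0.0, 374.0, 194.0], [0.0, 0.0, 1.0]] (384, 512, 3)
base (np.float64(253.27212185241692), np.float64(348.64497119073985)) tcp (np.float64(46.74526227321786), np.float64(272.518147884551))
(173, 225) [0.43  0.284 0.03 ]
(165.5, 209) [0.487 0.313 0.03 ]
(228, 177) [0.603 0.09  0.03 ]
(216, 190.5) [0.554 0.133 0.03 ]
[[468.9, 0.0, 263.7], [0.0, 468.9, 192.3], [0.0, 0.0, 1.0]] (384, 512, 3)
base (np.float64(218.61001728001727), np.float64(135.85087339979975)) tcp (np.float64(392.23624852900485), np.float64(78.52033352208649))
wrist [[311.37431399   0.         254.27665477]
 [  0.         311.37431399 187.18162148]
 [  0.           0.           1.        ]] -0.06416174981468724 [[ 6.76370374e-04 -9.50979253e-01 -3.09253945e-01  8.37911988e-02]
 [ 9.99998081e-01  7.46088992e-05  1.95767126e-03 -2.79227677e-04]
 [-1.83863166e-03 -3.09254676e-01  9.50977479e-01 -1.38396492e-01]
 [ 0.00000000e+00  0.00000000e+00  0.00000000e+00  1.00000000e+00]]
```

View pics/crop.png

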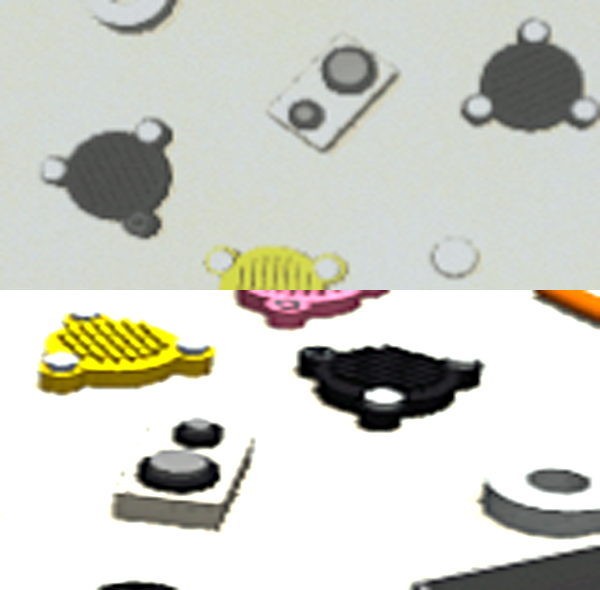

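The crop confirms it. The left black housing has a dark hole on the lug at crop (141,222), and the console's large button is at crop (348,68). I'll move with closed fingers to a spot above the seat.

Emit:
play_rows(commands=[[[0, 0, 0, 1, 0.8, 0, 0], [0, 0, 0, 3, 2.5, 0.5, 0], [0, 0, 0, 5.5, 4.7, 1, 0], [0, 0, 0, 8, 6.8, 1.5, 0], [0, 0, 0, 10.5, 9, 2, 0], [0, 0, 0, 13, 11, 2.5, 0], [0, 0, 0, 15.5, 13.2, 3, 0], [0, 0, 0, 18, 15.3, 3.5, 0]]])

```text
clock: 1.72
tool_pos: [0.3743, 0.4042, 0.2104]
orientation: [-180.0, 0.0, -23.6]
force: [0.8, -0.6, -1.1]
opening: 0.04
gripper_force: 0.0
```

Emit:
play_rows(commands=[[[0, 0, 0, 2.4, 2, 0.5, 0], [0, 0, 0, 4.8, 4, 1, 0], [0, 0, 0, 7, 6, 1.6, 0], [0, 0, 0, 8.6, 7.4, 2.2, 0], [0, 0, 0, 9.6, 8.2, 2.6, 0], [0, 0, 0, 10.1, 8.6, 2.9, 0], [0, 0, 0, 10.1, 8.6, 2.9, 0], [0, 0, 0, 10.1, 8.6, 2.9, 0]]])

```text
clock: 2.38
tool_pos: [0.4322, 0.2874, 0.1815]
orientation: [-180.0, -0.0, -23.6]
force: [-0.9, 0.2, -0.3]
opening: -0.0001
gripper_force: 0.0
```

```bash
python3 - <<'E'
from h import *
t=snap("top")
for p,z in [((172.6,223.9),.026),((227.8,176.1),.054),((216.3,190),.05)]: print("top",ground(t,*p,z).round(4))
s=snap("wrist"); save(s,"w1.png",k=1.5); o=ctrl.get_obs(); print(o["clock"],o["tool_pos"],o["orientation"],o["opening"])
print("pred seat",np.array(proj(s,[.432,.286,.026]))*1.5, "tcp",np.array(proj(s,o["tool_pos"]))*1.5)
pickle.dump(s,open("w1.pkl","wb"))
E
```

```text
top [0.4342 0.2863 0.026 ]
top [0.601  0.0892 0.054 ]
top [0.5521 0.1296 0.05  ]
2.4833 [0.43198918 0.28806314 0.18166918] [-1.79963629e+02 -1.31841817e-02 -2.35452266e+01] 0.0004199265922136923
pred seat [383.68702318 262.68717202] tcp [380.82765392 390.28823677]
```

View pics/w1.png

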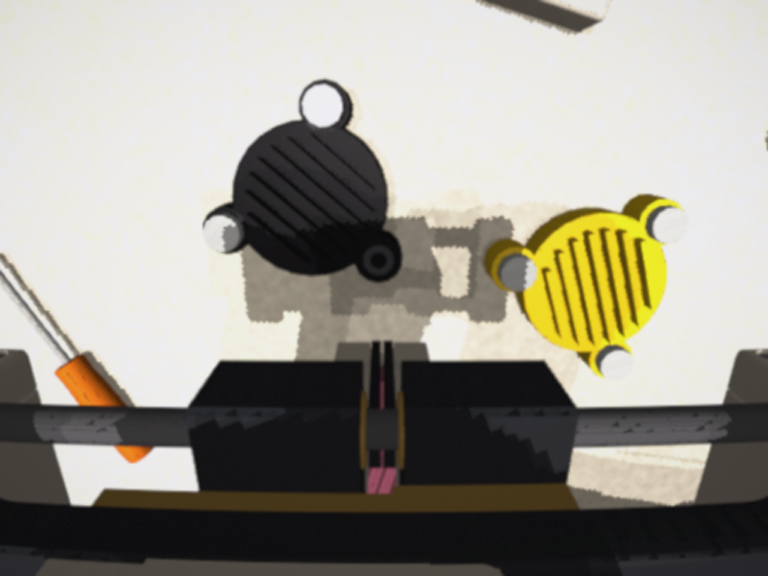

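The hole shows at (379,259) in the 1.5x wrist picture, against (384,263) predicted, so the estimate is about 3 mm off. The refined seat is about (0.435, 0.287). Now I'll descend so the TCP is at z ≈ 0.07, which puts the fingertips 25 mm above the seat, and dwell there.

Emit:
play_rows(commands=[[[0, 0, 0, 0.1, 0, 1.5, 0], [0, 0, 0, 0.2, 0, 4, 0], [0, 0, 0, 0.3, 0, 6.5, 0], [0, 0, 0, 0.3, 0, 8.5, 0], [0, 0, 0, 0.3, 0, 10, 0], [0, 0, 0, 0.3, 0, 10.8, 0], [0, 0, 0, 0.3, 0, 11.1, 0], [0, 0, 0, 0.3, 0, 11.1, 0]]])

```text
clock: 3.15
tool_pos: [0.4346, 0.2864, 0.0701]
orientation: [180.0, 0.0, -23.5]
force: [-0.2, 0.4, -0.3]
opening: 0.0003
gripper_force: 0.0
```

```bash
python3 - <<'E'
from h import *
s=snap("scene"); o=ctrl.get_obs(); print(o["clock"],o["tool_pos"],o["force"])
s=snap("wrist"); a=s["color"][90:290,150:350,::-1]; cv2.imwrite("pics/w2.png",cv2.convertScaleAbs(cv2.resize(a,None,fx=3,fy=3,interpolation=cv2.INTER_CUBIC),alpha=1.5))
tp=np.array(o["tool_pos"]); print("pred seat", (np.array(proj(s,[.435,.287,.026]))-[150,90])*3,"tip",(np.array(proj(s,tp-[0,0,.019]))-[150,90])*3)
E
```

```text
3.2 [0.43491812 0.2865986  0.07082698] [-0.37104022  0.03290485  0.47664824]
pred seat [310.5082947  399.30748369] tip [312.51386473 456.19470305]
```

View pics/w2.png

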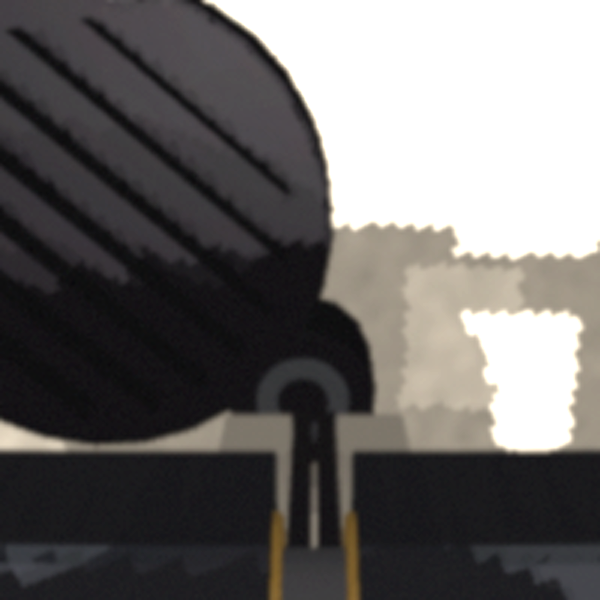

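The hole ring is at about (303,397), against (310,399) predicted, so the tool point is within about 2 mm of it. I'll dwell here for 2 s.

Emit:
play_rows(commands=[[[0, 0, 0, 0, 0, 0, 0], [0, 0, 0, 0, 0, 0, 0], [0, 0, 0, 0, 0, 0, 0], [0, 0, 0, 0, 0, 0, 0], [0, 0, 0, 0, 0, 0, 0], [0, 0, 0, 0, 0, 0, 0], [0, 0, 0, 0, 0, 0, 0], [0, 0, 0, 0, 0, 0, 0]]])

```text
clock: 3.92
tool_pos: [0.4348, 0.2858, 0.0704]
orientation: [180.0, 0.0, -23.6]
force: [0.9, 1.1, -0.3]
opening: 0.0007
gripper_force: 0.0
```

Emit:
play_rows(commands=[[[0, 0, 0, 0, 0, 0, 0], [0, 0, 0, 0, 0, 0, 0], [0, 0, 0, 0, 0, 0, 0], [0, 0, 0, 0, 0, 0, 0], [0, 0, 0, 0, 0, 0, 0], [0, 0, 0, 0, 0, 0, 0], [0, 0, 0, 0, 0, 0, 0], [0, 0, 0, 0, 0, 0, 0]]])

```text
clock: 4.58
tool_pos: [0.4348, 0.2859, 0.0704]
orientation: [180.0, -0.0, -23.6]
force: [0.2, 0.5, -0.4]
opening: 0.0005
gripper_force: 0.0
```

Emit:
play_rows(commands=[[[0, 0, 0, 0, 0, 0, 0], [0, 0, 0, 0, 0, 0, 0], [0, 0, 0, 0, 0, 0, 0], [0, 0, 0, 0, 0, 0, 0], [0, 0, 0, 0, 0, 0, 0], [0, 0, 0, 0, 0, 0, 0], [0, 0, 0, 0, 0, 0, 0], [0, 0, 0, 0, 0, 0, 0]]])

```text
clock: 5.25
tool_pos: [0.4348, 0.2858, 0.0704]
orientation: [180.0, 0.0, -23.6]
force: [0.3, -0.3, -0.6]
opening: 0.0004
gripper_force: 0.0
```

Emit:
play_rows(commands=[[[0, 0, 0, 0, 0, 0, 0], [0, 0, 0, 0, 0, 0, 0], [0, 0, 0, 0, 0, -1, 0], [0, 0, 0, 0, 0, -3, 0], [0, 0, 0, 0, 0, -5.5, 0], [0, 0, 0, 0, 0, -8, 0], [0, 0, 0, 0, 0, -10, 0], [0, 0, 0, 0, 0, -11, 0]]])

```text
clock: 5.92
tool_pos: [0.4357, 0.2867, 0.184]
orientation: [-179.8, -0.1, -23.6]
force: [0.3, 0.9, 0.1]
opening: 0.0005
gripper_force: 0.0
```

Emit:
play_rows(commands=[[[0, 0, 0, 1.5, 0.7, 0, 0], [0, 0, 0, 4.5, 2.2, 0, 0], [0, 0, 0, 7.5, 3.7, 0, 0], [0, 0, 0, 10.7, 5.3, 0, 0], [0, 0, 0, 14, 6.9, 0, 0], [0, 0, 0, 17.2, 8.5, 0, 0], [0, 0, 0, 20, 9.9, 0, 0], [0, 0, 0, 22, 10.9, 0, 0]]])

```text
clock: 6.58
tool_pos: [0.5939, 0.0956, 0.1802]
orientation: [180.0, 0.0, -23.7]
force: [0.1, 0.8, 0.0]
opening: 0.0004
gripper_force: 0.0
```

Emit:
play_rows(commands=[[[0, 0, 0, 0.8, 0.3, 0, 0], [0, 0, 0, 1.1, 0.5, 0, 0], [0, 0, 0, 1.1, 0.5, 0, 0], [0, 0, 0, 1.1, 0.5, 0, 0]]])

```text
clock: 6.92
tool_pos: [0.6002, 0.0894, 0.1803]
orientation: [180.0, 0.0, -23.6]
force: [-0.1, -0.3, 0.6]
opening: 0.0003
gripper_force: 0.0
```

```bash
python3 - <<'E'
from h import *
s=snap("wrist"); save(s,"w3.png",k=1.5); o=ctrl.get_obs(); print(o["clock"],o["tool_pos"],o["orientation"],o["force"])
print("pred big",np.array(proj(s,[.601,.0892,.054]))*1.5,"small",np.array(proj(s,[.5521,.1296,.05]))*1.5)
pickle.dump({k:s[k] for k in("camera_matrix","k1","R","o")},open("w3.pkl","wb"))
E
```

```text
6.9667 [0.60020071 0.08970362 0.18040988] [-1.79996372e+02  1.41572022e-02 -2.35488092e+01] [-0.41635617  0.57535074  0.36320364]
pred big [380.69041939 275.80491346] small [353.54863518 364.33350728]
```

View pics/w3.png

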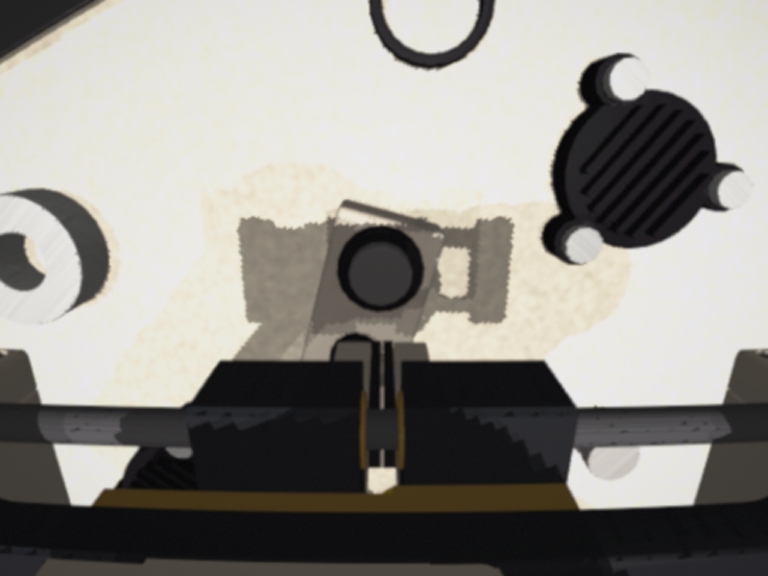

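The large button's centre is at (381,274), against (381,276) predicted. The housing at the right and the small button at (353,350) are clear of the closed fingers. Now I'll press straight down.

Emit:
play_rows(commands=[[[0, 0, 0, 0.1, 0, 2, 0], [0, 0, 0, 0.1, 0, 5, 0], [0, 0, 0, 0.1, 0, 8, 0], [0, 0, 0, 0.1, 0, 9.5, 0], [0, 0, 0, 0.1, 0, 10.2, 0], [0, 0, 0, 0.1, 0, 10.7, 0], [0, 0, 0, 0.1, 0, 11.0, 0], [0, 0, 0, 0.1, 0, 11.2, 0]]])

```text
clock: 7.63
tool_pos: [0.6016, 0.0891, 0.0707]
orientation: [-180.0, -0.0, -23.5]
force: [-13.4, 1.6, 28.2]
opening: 0.0003
gripper_force: 14.2
```

Emit:
play_rows(commands=[[[0, 0, 0, 0, 0, 0.05, 0], [0, 0, 0, 0, 0, 0.1, 0], [0, 0, 0, 0, 0, 0.1, 0]]])

```text
clock: 7.88
tool_pos: [0.6015, 0.0891, 0.0708]
orientation: [-179.9, -0.1, -23.5]
force: [-12.5, 1.2, 19.9]
opening: 0.0002
gripper_force: 10.1
```

The force of 20–28 N is well over the 5 N needed, but the height reads about 3 mm high. I'll look before releasing.

```bash
python3 - <<'E'
from h import *
w=snap("wrist"); s=snap("scene"); o=ctrl.get_obs(); print(o["clock"],o["tool_pos"],o["force"],o["moment"],o["opening"])
print(proj(s,o["tool_pos"]))
a=cv2.resize(s["color"][140:250,240:350,::-1],(400,400),interpolation=cv2.INTER_CUBIC)
b=cv2.resize(w["color"][120:330,150:360,::-1],(400,400),interpolation=cv2.INTER_CUBIC)
cv2.imwrite("pics/press.png",cv2.convertScaleAbs(np.hstack([a,b]),alpha=1.6))
E
```

```text
7.9833 [0.60150932 0.08909593 0.07083189] [-12.15736183   0.57285418  20.16793828] [0.56483561 4.45326287 0.03369473] 0.0001797014718465218
(np.float64(305.15069338637716), np.float64(196.5112987337278))
```

View pics/press.png

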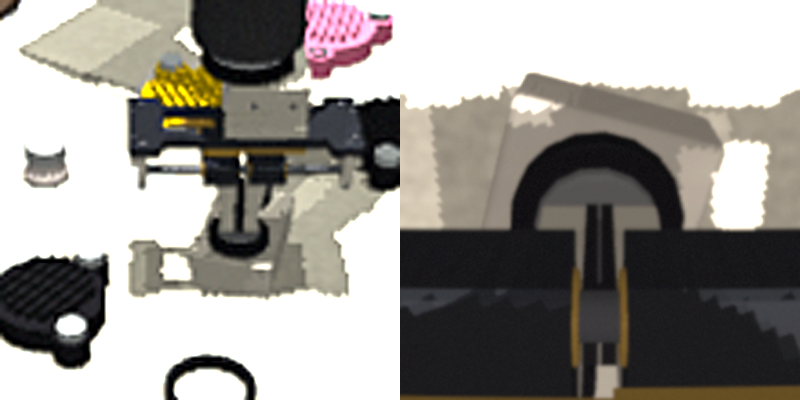

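The fingers stand on the grey cap inside a black collar. I'll release slowly and read force against height to tell a bottomed button from fingers resting on the collar.

Emit:
play_rows(commands=[[[0, 0, 0, 0, 0, -0.2, 0], [0, 0, 0, 0, 0, -0.2, 0], [0, 0, 0, 0, 0, -0.2, 0]]])

```text
clock: 8.23
tool_pos: [0.6024, 0.0892, 0.0714]
orientation: [-179.9, -0.1, -23.6]
force: [-2.7, 0.6, 4.8]
opening: 0.0002
gripper_force: 2.3
```

Emit:
play_rows(commands=[[[0, 0, 0, 0, 0, -0.15, 0], [0, 0, 0, 0, 0, -0.15, 0], [0, 0, 0, 0, 0, -0.15, 0]]])

```text
clock: 8.48
tool_pos: [0.6025, 0.0891, 0.0716]
orientation: [-179.9, -0.1, -23.6]
force: [-2.1, 2.6, 5.3]
opening: 0.0008
gripper_force: 2.3
```

Emit:
play_rows(commands=[[[0, 0, 0, 0, 0, -0.15, 0], [0, 0, 0, 0, 0, -0.15, 0], [0, 0, 0, 0, 0, -0.15, 0]]])

```text
clock: 8.73
tool_pos: [0.6025, 0.0889, 0.0726]
orientation: [-179.9, -0.1, -23.6]
force: [1.5, 2.9, 3.7]
opening: 0.0005
gripper_force: 2.0
```

Emit:
play_rows(commands=[[[0, 0, 0, 0, 0, -0.15, 0], [0, 0, 0, 0, 0, -0.15, 0], [0, 0, 0, 0, 0, -0.15, 0]]])

```text
clock: 8.98
tool_pos: [0.6022, 0.0885, 0.074]
orientation: [-180.0, -0.0, -23.6]
force: [1.0, 1.7, 3.6]
opening: 0.0004
gripper_force: 1.6
```

Emit:
play_rows(commands=[[[0, 0, 0, 0, 0, -0.15, 0], [0, 0, 0, 0, 0, -0.15, 0], [0, 0, 0, 0, 0, -0.15, 0]]])

```text
clock: 9.23
tool_pos: [0.6017, 0.0883, 0.0753]
orientation: [180.0, 0.0, -23.6]
force: [2.1, 0.9, 2.3]
opening: 0.0007
gripper_force: 1.2
```

Emit:
play_rows(commands=[[[0, 0, 0, 0, 0, -0.2, 0], [0, 0, 0, 0, 0, -0.2, 0], [0, 0, 0, 0, 0, -0.2, 0]]])

```text
clock: 9.48
tool_pos: [0.6011, 0.0881, 0.0771]
orientation: [179.9, 0.1, -23.6]
force: [0.5, -0.8, 1.7]
opening: 0.0004
gripper_force: 0.7
```

Between z = 0.0714 and 0.0771 the force falls steadily from about 5 N to about 1.5 N. That is the button's spring, so the button had been fully down. Now I'll retreat clear.

Emit:
play_rows(commands=[[[0, 0, 0, 0, 0, -0.5, 0], [0, 0, 0, 0, 0, -1.5, 0], [0, 0, 0, 0, 0, -4, 0], [0, 0, 0, 0, 0, -7, 0], [0, 0, 0, 0, 0, -9, 0], [0, 0, 0, 0, 0, -10, 0], [0, 0, 0, 0, 0, -10, 0], [0, 0, 0, 0, 0, -10, 0]]])

```text
clock: 10.15
tool_pos: [0.6015, 0.0886, 0.1777]
orientation: [-180.0, -0.0, -23.6]
force: [0.3, -0.2, -0.4]
opening: 0.0002
gripper_force: 0.0
```

```bash
python3 - <<'E'
from h import *
w=snap("wrist"); s=snap("scene"); o=ctrl.get_obs(); print(o["clock"],o["tool_pos"],o["force"])
b=cv2.imread("pics/scene.png"); d=cv2.resize(s["color"][...,::-1],None,fx=1.5,fy=1.5,interpolation=cv2.INTER_CUBIC)
cv2.imwrite("pics/end.png",d)
print(ctrl.close_job())
E
```

```text
10.25 [0.60090816 0.08826442 0.17619353] [-0.07773941 -0.27964301  0.0918892 ]
the job is handed in; nothing more can be done
None
```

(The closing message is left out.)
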